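# Slide the sample carriage of an optical bench up to its stop

### The arm

A 6-joint arm with a two-finger parallel gripper is mounted at the origin on the work surface. World frame = base frame: x ahead of the robot, y to its left, z up, the work surface at z = 0. Lengths are in m, angles in rad, forces in N, time in s.
With the tool pointing down it reaches from about 0.35 to 0.725 m from the base axis. Payload 6 kg.
Tool frame: the origin (TCP) lies at the very end of the fingers, on their centre line; the grasp point (between the pads) lies arm.tcp_to_grasp behind it (arm.tcp_to_grasp is the distance from the TCP to the grasp point, in m); z points along the fingers, y is the direction in which the jaws open and shut (so a half turn about z gives the same grasp; the last joint's range is limited). The gripper opens to 85 mm and grips with 20 to 120 N. Pads are 22 mm wide; open, the fingers measure 114 mm over their backs; the gripper's body (76 mm by 85 mm) begins 54 mm behind the grasp point. The pads swing forward as they close: fully open they stand 13 mm farther back than shut.
Start: joints at [1.586, 0.04, 0.085, 0, -1.615, -0.334], TCP at [0.188, 0.57, 0.231] pointing down, gripper open.
Joint ranges: [-2.56, 2.56], [-1.29, 2.01], [-1.08, 1.49], [-3.29, 1.98], [-2.81, -0.18], [-2.99, 2.99]. Speed limits (rad/s): [2.57, 2.57, 3.01, 3.14, 3.14, 3.14].

### API

Orientations are given as a rotation vector (axis times angle).
In Python, from cell import arm gives the robot as it stands.
- The arm moves only by the shell command python3 -m crank 'ROWS' [FORCE]. ROWS is JSON, a list of rows, each an object of numbers: "tx", "ty", "tz": the shift along the world's x, y, z in mm; "turn": the turn about the world's z in rad; "fingers": the closure, from -1 (fully open) to 1 (shut). A call has 1 to 5 rows; each row shifts and turns the pose as measured when the row begins; what a row does not reach is not made up. A row lasts 1/10 s, in which the tool goes at most 50 mm and 8.59 degrees, less where a joint would pass 70% of its speed; a pose out of reach is approached as far as the arm can. A call with a gripper value outside its range is refused whole. The fingers move at their own pace and stop on an object; FORCE is the grip in N (left out, the last holds). Time passes only in rows, so rows that do not move let the fingers close. It gives the time, the measured TCP pose, the force and the opening at its end, in the units of the state.
- arm.get_state(): the state, without advancing time (a new reading comes with each control period).
- arm.get_image(name): name is "scene" or "side" or "wrist"; returns the picture (420x560x3 uint8, red, green, blue); there is no depth.
- arm.get_calibration(name): a dict with "intrinsics" (3x3 intrinsics, pixels), "view" (4x4, takes a point from world to camera coordinates); the wrist camera has in their place "tool_from_camera" (4x4, takes a point from camera to tool coordinates, whose origin is the TCP and whose axes are the flange's). Camera axes: x right, y down, z forward; pixel columns grow to the right and rows downward; lengths in m; the calibration is good to about 2 mm. A picture is of the moment at which its call begins: read the wrist's pose just before it. get_calibration takes no time and is no camera call.
- arm.close_job(): hands the job in, once; it reports no verdict.
Trained networks look in the newest picture that a camera, given by its name, has taken for a name from the list of things; names that differ only in an ending like _2 or _b are one class to them, and where a whole thing is asked for, a point or a joint stands for the part that bears it (a point fixed in the world has none). Each returns a list of dicts, best first, with "score" (0 to 1); they miss things now and then, are a little off and sometimes report something else, mostly with a low value. They report only what shows in the picture. A call takes as long as a camera call.
- arm.look_for(camera, query): "xyz" ([x, y, z] in m, in world coordinates, good to about 4 mm: the middle of the surface that is visible of it).
- arm.silhouettes(camera, query): "mask" (420x560 bool, what is visible of it).
- arm.landmark_of(camera, query): "xyz" ([x, y, z] in m, in world coordinates, good to about 4 mm: a listed point, or the origin of a listed thing).
The state is a dict: "t": time; "q": joint angles; "joint_velocities": joint speeds; "joint_torque": joint torques, N m; "eef_pos": TCP position; "orientation": TCP orientation; "force": force on the tool from outside, world axes, zero at the start; "moment": the same for the moment, N m; "finger_gap": finger opening in m.
Only numpy, scipy, OpenCV 4.12 (cv2) and the standard library are available. Lean on these libraries where they do the work, as an engineer would, in place of code of your own. Each camera call takes 0.05 s, during which the arm holds its last target.

### The job

On the optical rail, bring the sample carriage (the long one that carries the glass cuvette) up to the stop block: press the pad in the middle of the carriage down to free its brake, keep it down while you push the carriage along the rail until its front end rests gently against the stop, then let the pad come up so that the brake holds it there. It is fingertip work, with nothing to grip or lift: do not drag the carriage against its brake, do not touch the cuvette, and leave the lens carriage and everything else on the bench where it is.

Things in the scene. Friction and masses are not known exactly. Their poses are not given: they have to be found in the camera images.
- rail: the optical rail, a T-slot aluminium extrusion 80 mm wide and 740 mm long on two steel feet, fixed to the bench, with a scale along its front edge; a grey lamp head (to 154 mm above the bench) sits on its -y end and a white detector head (to 132 mm) on its +y end, each taking 90 mm of its length. Origin: under the rail's middle, on the bench; y runs along the rail from lamp to detector, x across it, away from the robot, z up. The rail's top is 50 mm above the bench
- cell_carriage (a joint): how far in m the sample carriage has moved along the rail since the start: 0 where it stood at first, growing towards the detector (rail +y). The carriage is a dark steel saddle 150 mm long along the rail, 92 mm wide, its flat top 66 mm above the bench, captive on the rail (it cannot be lifted). Its brake holds it against some 20 to 30 N; with the brake free it slides with about 1 N
- cell_pad (a joint): how far the sample carriage's press pad is down, in m: about 0 (within 1 mm) when up with the brake on, 0.008 at its lower end stop. It is sprung: it takes about 6 N to lower it and 7 to 8 N to hold it at the bottom; the brake lets go from about 3 mm down, and 5 to 8 mm down it is quite free
- cell_pad_top (a point): centre of the upper face of the sample carriage's press pad, a grey square plate 46 x 46 mm in the middle of the carriage, 84 mm above the bench when up. A ridge 5 mm wide and 3 mm high runs across each of its two ends (towards lamp and detector), leaving 36 mm of flat between them along the rail. The axes are the rail's; the point goes down with the pad. The pad stands 10 mm clear of the saddle
- carriage_front (a point): middle of the sample carriage's front end face (the end towards the detector), 75 mm along the rail from the pad's centre, 58 mm above the bench; axes as the rail's. This face comes to rest against the stop
- cell_seat (a point): floor of the well in the cell holder, a black block 40 mm wide, 30 mm along the rail, 48 mm high over the saddle's underside (top 98 mm above the bench), on the front part of the carriage, its centre 59 mm from the pad's centre towards the detector
- cuvette: glass cuvette 12.5 x 12.5 x 47 mm standing loose in the cell holder's well, its white lid reaching 118 mm above the bench; origin at the centre of its underside, z up. Goes along with the carriage; not to be touched
- stop: the stop, a steel clamp block 96 mm wide across the rail, 26 mm along it, with a small black thumbscrew on top (to 93 mm above the bench) and a black line along its face's edge; fixed on the rail between the sample carriage and the detector. Axes as the rail's
- stop_face (a point): middle of the stop's face that looks towards the sample carriage, 58 mm above the bench; axes as the rail's (y points away from the carriage). The carriage is home when carriage_front meets it
- lens_carriage (a joint): how far in m the other carriage has moved along the rail since the start; it is 90 mm long, with a round lens mount and its own pad, between the sample carriage and the lamp; to be left alone
- lens_pad_top (a point): centre of the upper face of the lens carriage's press pad, of the same kind and height as the sample carriage's
- reagent: bystander: amber bottle, 52 mm across, 115 mm high, behind the rail; origin at the centre of its underside
- beaker: bystander: glass cup, 60 mm across, 75 mm high, behind the rail; origin at the centre of its underside
- driver: bystander: black-handled screwdriver 160 mm long lying roughly along the rail in front of it; origin under its middle, x towards its tip
- spare_ring: bystander: black lens retaining ring, 50 mm across, 12 mm high, lying in front of the rail; origin at the centre of its underside

How it is judged:
On the way, in this order (a step that is already met when the one before it is completed fails the run):
1. the pad is pressed down at least 2 mm while the carriage is still where it stood (value of joint cell_pad above 0.002 m and distance of carriage_front from where it was at the start of the episode below 0.012 m), for 0.05 s.
2. the carriage's front end comes up to the stop (y of carriage_front in the frame of stop_face above -0.003 m), for 0.1 s.
At the end, for the whole second after the job is handed in: the carriage's front end stands within 3 mm of the stop's face and at rest, its pad is up (within 1 mm) so that the brake holds, and the cuvette still stands in its well (within 6 mm, upright within 0.2 rad) (y of carriage_front in the frame of stop_face between -0.003 and 0.003 m and value of joint cell_pad below 0.001 m and velocity of joint cell_carriage between -0.005 and 0.005 m/s and distance between cuvette and cell_seat below 0.006 m and angle between cuvette's own z axis and vertical below 0.2 rad); the robot touches nothing.
It fails at once if the carriage is dragged along with its brake on (pad less than 1.5 mm down) (value of joint cell_pad below 0.0015 m and velocity of joint cell_carriage above 0.006 m/s).
It fails at once if the carriage is rammed into the stop (over 40 N) (contact force between stop and anything else above 40 N).
It fails at once if the cuvette is touched or lifted from its well (contact force between any of the fingers, the arm and cuvette above 0.5 N or distance between cuvette and cell_seat above 0.01 m).
It fails at once if the lens carriage is moved by more than 6 mm (distance of lens_pad_top from where it was at the start of the episode above 0.006 m).
It fails at once if a bystander is shifted, lifted or upset (distance of any of reagent, beaker, driver, spare_ring from where it was at the start of the episode above 0.015 m).
It also fails if it takes over 40 s, if anything falls off the work surface, if the arm or the gripper's body presses on something with over 40 N, if the wrist force passes 120 N, or if a joint passes its speed limit or range.

## Working session

There is one attempt and no reset: what is moved stays moved. The work goes in short steps, Python scripts to look and compute and a shell command to move; the robot and the scene stay as the last step left them, time stands still between calls to the robot, and variables do not carry over. Pictures are saved under pics/ and viewed, and the job is handed in when it is done.

```bash
ls; mkdir -p pics; python3 - <<'E'
from cell import arm
import cv2
s=arm.get_state(); print({k:s[k] for k in ('t','eef_pos','orientation','force','finger_gap')}, arm.tcp_to_grasp)
for n in ('scene','side','wrist'):
    im=arm.get_image(n); cv2.imwrite(f'pics/{n}0.png',im[:,:,::-1])
    for k,v in arm.get_calibration(n).items(): print(n,k,v)
    for q in ('cell_pad_top','carriage_front','stop_face','lens_pad_top','cell_seat','rail','stop'):
        r=arm.landmark_of(n,q); print(q,[(x['xyz'],x['score']) for x in r[:2]])
print(arm.get_state()['t'])
E
```

```text
pics
{'t': 0.0, 'eef_pos': array([0.18788826, 0.56947137, 0.23029308]), 'orientation': array([ 3.10004437e+00, -4.98349928e-01, -2.41838832e-04]), 'force': array([-0.01895179, -0.31832893, -0.27343216]), 'finger_gap': 0.08557877005073276} 0.0187
scene intrinsics [[387.13698746   0.         273.74730116]
 [  0.         387.13698746 206.67539172]
 [  0.           0.           1.        ]]
scene view [[ 0.69378853  0.71974042 -0.02512368 -0.38927761]
 [ 0.37314243 -0.38908779 -0.84224427 -0.12876637]
 [-0.61597256  0.57496471 -0.53851034  1.03250859]
 [ 0.          0.          0.          1.        ]]
cell_pad_top [([0.5692, -0.0309, 0.0845], 0.63)]
carriage_front [([0.5613, 0.0445, 0.0585], 0.9), ([0.5981, -0.2255, 0.0842], 0.5)]
stop_face [([0.5377, 0.1832, 0.0552], 0.95)]
lens_pad_top [([0.5989, -0.2237, 0.0854], 0.87)]
cell_seat [([0.5599, 0.0282, 0.0687], 0.91)]
rail [([0.5678, 0.0001, -0.003], 0.71)]
stop [([0.5362, 0.1824, 0.0523], 0.77)]
side intrinsics [[441.23265193   0.         284.0556399 ]
 [  0.         441.23265193 208.40459345]
 [  0.           0.           1.        ]]

[... 423 characters left out ...]
ns_pad_top [([0.5988, -0.2247, 0.0837], 0.7)]
cell_seat [([0.5596, 0.0334, 0.071], 0.85)]
rail [([0.568, 0.0024, -0.0015], 0.79)]
stop [([0.5391, 0.1818, 0.0481], 0.9)]
wrist intrinsics [[376.40945981   0.         280.78241609]
 [  0.         376.40945981 211.92240634]
 [  0.           0.           1.        ]]
wrist tool_from_camera [[-9.60357039e-04 -9.61462559e-01 -2.74934220e-01  7.05189049e-02]
 [ 9.99999490e-01 -1.00893506e-03  3.52692911e-05 -4.56258464e-04]
 [-3.11300876e-04 -2.74934046e-01  9.61463038e-01 -1.42679311e-01]
 [ 0.00000000e+00  0.00000000e+00  0.00000000e+00  1.00000000e+00]]
cell_pad_top []
carriage_front []
stop_face []
lens_pad_top []
cell_seat []
rail []
stop []
1.2
```

View pics/scene0.png

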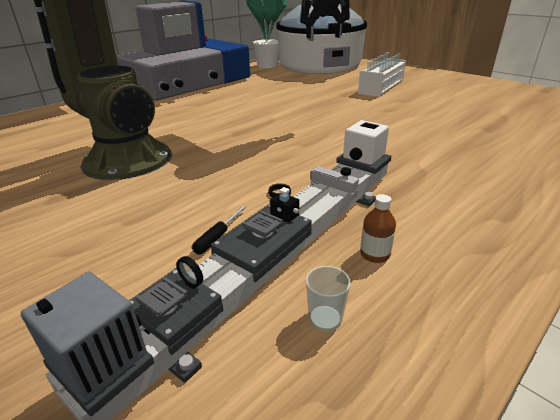

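View pics/side0.png

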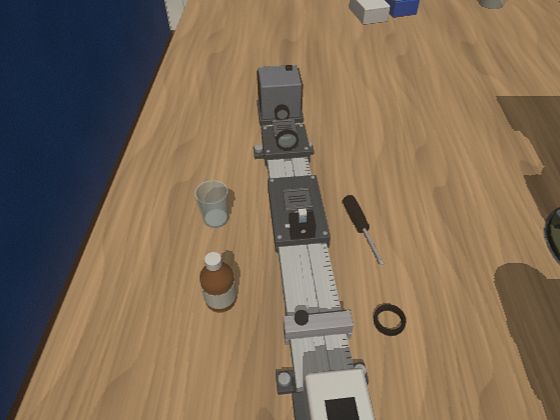

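The scene view shows the rail running diagonally from the lamp at lower left to the detector at upper right. The sample carriage pad is near (263,226), the cuvette holder near (285,205) and the stop near (335,180). In the side view the pad is near (298,200), the holder near (302,222) and the stop face near (318,317). The path is clear at the current height, so I'll move above the pad.

```bash
python3 -m crank '[{"tx":25,"ty":-42,"turn":-0.14,"fingers":1},{"tx":25,"ty":-42,"turn":-0.14,"fingers":1},{"tx":25,"ty":-42,"turn":-0.14,"fingers":1},{"tx":25,"ty":-42,"turn":-0.14,"fingers":1},{"tx":25,"ty":-42,"turn":-0.14,"fingers":1}]' 20
python3 -m crank '[{"tx":25,"ty":-42,"turn":-0.14,"fingers":1},{"tx":25,"ty":-42,"turn":-0.14,"fingers":1},{"tx":25,"ty":-42,"turn":-0.13,"fingers":1},{"tx":25,"ty":-42,"fingers":1},{"tx":25,"ty":-42,"fingers":1}]'
```

```text
invalid input at $[0]: expected keys tx, ty, tz, turn, fingers
invalid input at $[0]: expected keys tx, ty, tz, turn, fingers
```

```bash
python3 -m crank '[{"tx":25,"ty":-42,"tz":0,"turn":-0.14,"fingers":1},{"tx":25,"ty":-42,"tz":0,"turn":-0.14,"fingers":1},{"tx":25,"ty":-42,"tz":0,"turn":-0.14,"fingers":1},{"tx":25,"ty":-42,"tz":0,"turn":-0.14,"fingers":1},{"tx":25,"ty":-42,"tz":0,"turn":-0.14,"fingers":1}]' 20
```

```text
t: 1.7
eef_pos: [0.3125, 0.3565, 0.2274]
orientation: [2.725, -1.553, -0.001]
force: [1.8, -0.1, 0.2]
finger_gap: 0.0122
```

```bash
python3 -m crank '[{"tx":25,"ty":-42,"tz":0,"turn":-0.14,"fingers":1},{"tx":25,"ty":-42,"tz":0,"turn":-0.14,"fingers":1},{"tx":25,"ty":-42,"tz":0,"turn":-0.13,"fingers":1},{"tx":25,"ty":-42,"tz":0,"turn":0,"fingers":1},{"tx":25,"ty":-42,"tz":0,"turn":0,"fingers":1}]'
```

```text
t: 2.2
eef_pos: [0.4384, 0.1404, 0.2294]
orientation: [-2.334, 2.1, 0.003]
force: [0.7, 0.3, -0.2]
finger_gap: -0.0001
```

```bash
python3 -m crank '[{"tx":30,"ty":-40,"tz":0,"turn":0,"fingers":1},{"tx":30,"ty":-40,"tz":0,"turn":0,"fingers":1},{"tx":30,"ty":-15,"tz":0,"turn":0,"fingers":1},{"tx":25,"ty":0,"tz":0,"turn":0,"fingers":1},{"tx":0,"ty":0,"tz":0,"turn":0,"fingers":1}]'
cat > h.py <<'E'
from cell import arm
import cv2,numpy as np
from scipy.spatial.transform import Rotation as R
def snap(n,tag,qs=()):
    s=arm.get_state(); im=arm.get_image(n); cv2.imwrite(f'pics/{tag}.png',im[:,:,::-1])
    T=np.eye(4);T[:3,:3]=R.from_rotvec(s['orientation']).as_matrix();T[:3,3]=s['eef_pos']
    C=arm.get_calibration(n)
    V=np.linalg.inv(T@C['tool_from_camera']) if n=='wrist' else np.array(C['view'])
    P=np.array(C['intrinsics'])@V[:3]
    np.save(f'pics/{tag}_P.npy',P)
    for q in qs:
        r=arm.landmark_of(n,q); print(q,[(x['xyz'],x['score']) for x in r[:2]])
    print(s['t'],s['eef_pos'],s['orientation'],s['force'])
def proj(P,X): u=P@np.append(X,1); return u[:2]/u[2]
def onz(P,uv,z):
    A=np.c_[P[:,0],P[:,1],-np.append(uv,1)]; return np.linalg.solve(A,-(P[:,2]*z+P[:,3]))[:2]
def tri(Ps,uvs):
    A=[];
    for P,(u,v) in zip(Ps,uvs): A+= [u*P[2]-P[0],v*P[2]-P[1]]
    x=np.linalg.svd(np.array(A))[2][-1]; return x[:3]/x[3]
E
python3 - <<'E'
from h import *
snap('wrist','w1',('cell_pad_top','carriage_front','stop_face','cell_seat','stop'))
E
```

```text
t: 2.7
eef_pos: [0.5563, 0.0373, 0.2303]
orientation: [-2.324, 2.108, 0.0]
force: [-0.7, 0.0, -0.3]
finger_gap: 0.0001
cell_pad_top [([0.5692, -0.0299, 0.0798], 0.91), ([0.7213, -0.049, -0.0027], 0.66)]
carriage_front [([0.5596, 0.0419, 0.0576], 0.58)]
stop_face []
cell_seat [([0.5587, 0.0334, 0.0674], 0.95)]
stop [([0.7202, -0.0465, -0.0012], 0.59)]
2.7 [0.55627774 0.03727051 0.23030567] [-2.32364253e+00  2.10785184e+00  4.73758556e-04] [-0.71745093  0.01207055 -0.25442986]
```

View pics/w1.png

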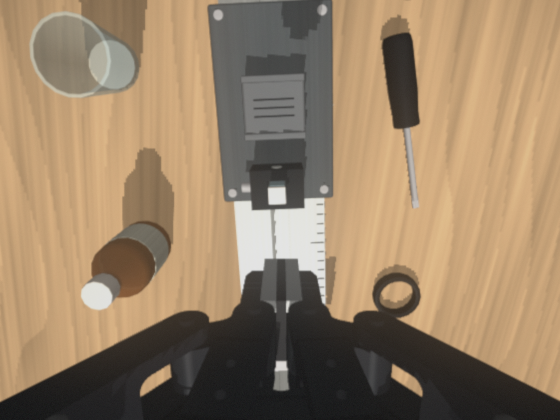

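The wrist view shows the pad with corners about (244,77), (304,76), (305,137), (245,138). The carriage front edge is at row ~199, the cuvette lid at (277,195), and the fingertips, shut, at about (281,262).

```bash
python3 - <<'E'
from h import *
P=np.load('pics/w1_P.npy')
for n,uv,z in [('pad',(274.3,107),.084),('tl',(244,77),.087),('tr',(304,76),.087),('br',(305,137),.087),('bl',(245,138),.087),('scr tl',(218,15),.066),('scr tr',(322,10),.066),('scr bl',(233,193),.066),('scr br',(324,189),.066),('front l',(225,201),.066),('front r',(332,196),.066)]:
    print(n,onz(P,uv,z).round(4))
im=cv2.imread('pics/scene0.png');cv2.imwrite('pics/sceneA.png',cv2.resize(im[150:300,180:400],None,fx=3.6,fy=3.6,interpolation=2))
im=cv2.imread('pics/side0.png');cv2.imwrite('pics/sideA.png',cv2.resize(im[165:365,230:400],None,fx=3,fy=3,interpolation=2))
E
```

```text
pad [ 0.5689 -0.0292]
tl [ 0.5923 -0.0477]
tr [ 0.5496 -0.0525]
br [ 0.544  -0.0099]
bl [ 0.5886 -0.0048]
scr tl [ 0.6165 -0.09  ]
scr tr [ 0.5406 -0.1007]
scr bl [0.5973 0.0434]
scr br [0.522  0.0326]
front l [0.6035 0.0509]
front r [0.5145 0.0379]
```

View pics/sceneA.png

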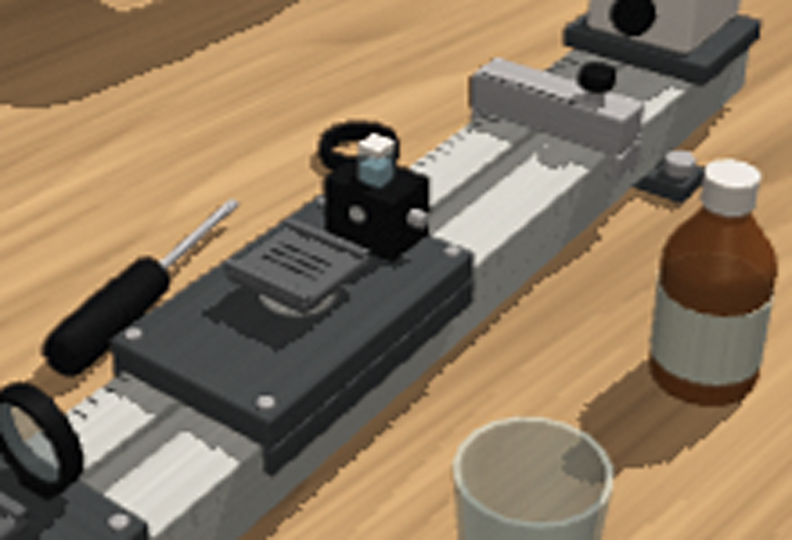

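View pics/sideA.png

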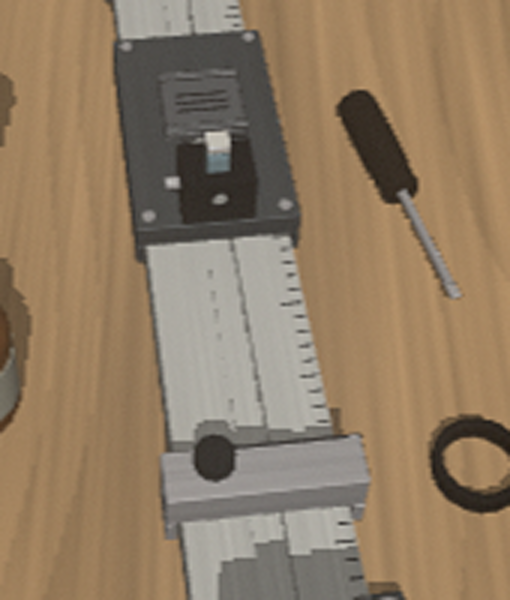

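```bash
python3 -m crank '[{"tx":4,"ty":-21,"tz":-10,"turn":0.045,"fingers":1},{"tx":4,"ty":-21,"tz":-10,"turn":0,"fingers":1},{"tx":4,"ty":-21,"tz":-10,"turn":0,"fingers":1},{"tx":0,"ty":0,"tz":0,"turn":0,"fingers":1}]'
python3 - <<'E'
from h import *
snap('wrist','w2',('cell_pad_top',))
snap('scene','s2',('cell_pad_top',))
E
```

```text
t: 3.4
eef_pos: [0.5651, -0.0226, 0.2044]
orientation: [-2.377, 2.034, -0.006]
force: [0.2, 0.3, -0.4]
finger_gap: -0.0001
cell_pad_top [([0.5652, -0.0314, 0.0816], 0.61)]
3.4 [ 0.56507555 -0.022646    0.20444336] [-2.37700217  2.03420231 -0.00559636] [ 0.1899284   0.33678947 -0.3722992 ]
cell_pad_top [([0.5702, -0.0312, 0.0877], 0.83)]
3.5 [ 0.56562611 -0.02135823  0.20613173] [-2.37641374  2.0320359  -0.00810348] [-0.28714275  0.59786419  1.01408381]
```

View pics/w2.png

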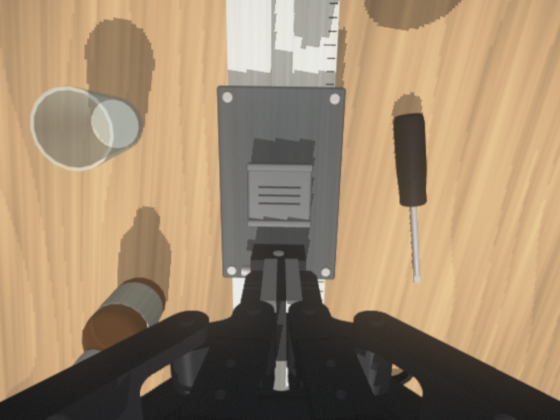

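The pad is now at (248–311, 165–226), centre about (279.5,195.5), square with the image and on the finger line. I'll triangulate its height from the two wrist views.

```bash
python3 - <<'E'
from h import *
P1=np.load('pics/w1_P.npy');P2=np.load('pics/w2_P.npy');S=np.load('pics/s2_P.npy')
print(tri([P1,P2],[(274.3,107),(279.8,195.5)]), tri([P1,P2,S],[(274.3,107),(279.8,195.5),(262.5,223.6)]))
print(onz(P2,(279.8,195.5),.085),onz(S,(262.5,223.6),.085))
for a in [(227,97),(335,99),(231,271),(325,272)]: print(onz(P2,a,.066))
im=cv2.imread('pics/s2.png');cv2.imwrite('pics/s2A.png',cv2.resize(im[120:300,160:400],None,fx=3.3,fy=3.3,interpolation=2))
E
```

```text
[ 0.56898952 -0.02917282  0.08781572] [ 0.56878713 -0.02867116  0.08050325]
[ 0.56910318 -0.02845181] [ 0.57357749 -0.0338532 ]
[ 0.61699134 -0.08945096]
[ 0.5405917 -0.0999274]
[0.59830233 0.0450155 ]
[0.52255521 0.03371048]
```

View pics/s2A.png

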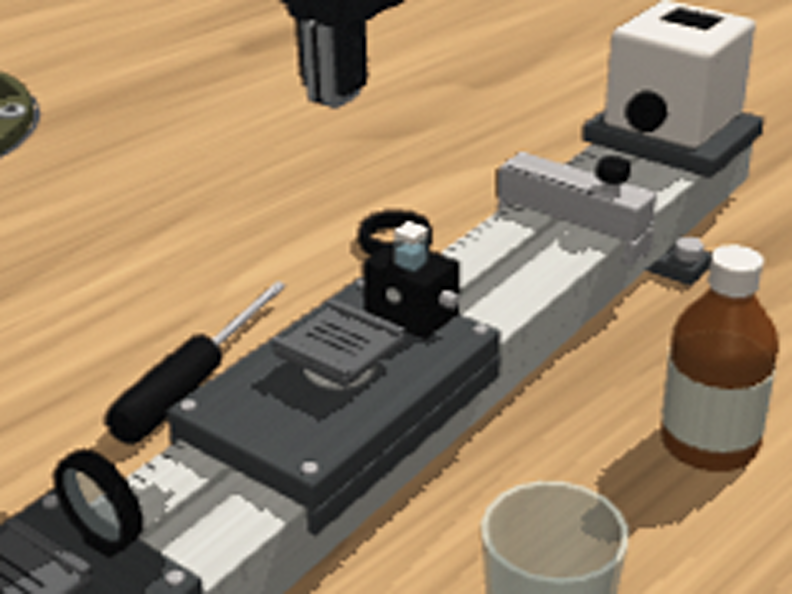

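The pad centre is about (0.569, -0.029, 0.085), consistent with the 84 mm given. Next I descend to just above it.

```bash
python3 -m crank '[{"tx":3,"ty":-5,"tz":-30,"turn":-0.01,"fingers":1},{"tx":0,"ty":0,"tz":-30,"turn":0,"fingers":1},{"tx":0,"ty":0,"tz":-30,"turn":0,"fingers":1},{"tx":0,"ty":0,"tz":-10,"turn":0,"fingers":1},{"tx":0,"ty":0,"tz":0,"turn":0,"fingers":1}]'
python3 - <<'E'
from h import *
snap('scene','s3');snap('side','d3')
im=cv2.imread('pics/s3.png')[170:270,200:340];im2=cv2.imread('pics/d3.png')[150:290,230:370]
cv2.imwrite('pics/m3.png',np.hstack([cv2.resize(im,(400,286)),cv2.resize(im2,(390,286))]))
E
```

```text
t: 4.1
eef_pos: [0.5702, -0.0216, 0.1089]
orientation: [-2.367, 2.031, -0.018]
force: [0.1, -0.6, 0.1]
finger_gap: 0.0001
4.1 [ 0.57023894 -0.02158192  0.10893281] [-2.36669937  2.0312229  -0.01765874] [ 0.13117021 -0.63100271  0.05119832]
4.15 [ 0.57057849 -0.02156397  0.10973818] [-2.36603568  2.03078033 -0.01856449] [ 0.25690322 -0.42750188 -0.0555403 ]
```

View pics/m3.png

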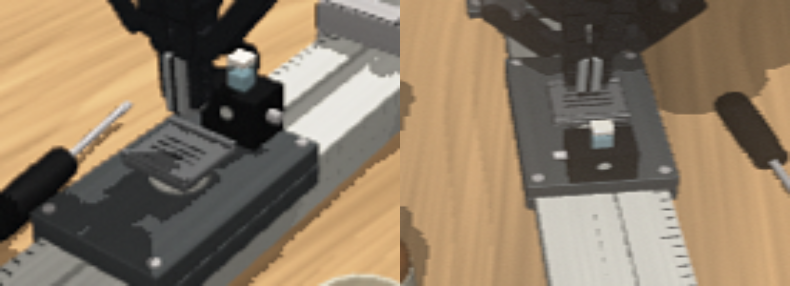

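The finger stands above the pad, slightly towards its front edge. I'll correct y by -6 mm before going down.

```bash
python3 -m crank '[{"tx":-2,"ty":-6,"tz":0,"turn":0,"fingers":1},{"tx":0,"ty":0,"tz":-6,"turn":0,"fingers":1},{"tx":0,"ty":0,"tz":-6,"turn":0,"fingers":1},{"tx":0,"ty":0,"tz":0,"turn":0,"fingers":1}]'
```

```text
t: 4.6
eef_pos: [0.5712, -0.0278, 0.1029]
orientation: [-2.361, 2.026, -0.028]
force: [-0.4, 0.4, 0.3]
finger_gap: 0.0003
```

```bash
python3 -m crank '[{"tx":-1,"ty":0,"tz":-8,"turn":0,"fingers":1},{"tx":-1,"ty":0,"tz":-5,"turn":0,"fingers":1},{"tx":0,"ty":0,"tz":0,"turn":0,"fingers":1}]'
```

```text
t: 4.9
eef_pos: [0.569, -0.0279, 0.0887]
orientation: [-2.361, 2.026, -0.028]
force: [0.7, -0.3, -0.3]
finger_gap: 0.0003
```

```bash
python3 -m crank '[{"tx":0,"ty":0,"tz":-3,"turn":0,"fingers":1},{"tx":0,"ty":0,"tz":-2,"turn":0,"fingers":1}]'
```

```text
t: 5.1
eef_pos: [0.569, -0.0279, 0.0835]
orientation: [-2.361, 2.026, -0.028]
force: [-0.2, 0.4, 1.5]
finger_gap: 0.0001
```

```bash
python3 -m crank '[{"tx":0,"ty":0,"tz":-2,"turn":0,"fingers":1},{"tx":0,"ty":0,"tz":-1,"turn":0,"fingers":1}]'
```

```text
t: 5.3
eef_pos: [0.5691, -0.0279, 0.0809]
orientation: [-2.361, 2.026, -0.029]
force: [-2.3, 0.8, 2.5]
finger_gap: -0.0
```

```bash
python3 -m crank '[{"tx":0,"ty":0,"tz":-1.5,"turn":0,"fingers":1},{"tx":0,"ty":0,"tz":-1.5,"turn":0,"fingers":1}]'; python3 - <<'E'
from h import *
print(arm.get_state()['force'])
snap('scene','s4');snap('side','d4');print(arm.get_state()['force'])
im=cv2.imread('pics/s4.png')[170:270,200:340];im2=cv2.imread('pics/d4.png')[150:290,230:370]
cv2.imwrite('pics/m4.png',np.hstack([cv2.resize(im,(400,286)),cv2.resize(im2,(390,286))]))
E
```

```text
t: 5.5
eef_pos: [0.5691, -0.028, 0.0789]
orientation: [-2.361, 2.026, -0.029]
force: [-3.3, 0.2, 4.7]
finger_gap: -0.0001
[-3.32466924  0.24937833  4.69304354]
5.5 [ 0.56913664 -0.02795988  0.07889015] [-2.36144605  2.0256794  -0.0294308 ] [-3.32466924  0.24937833  4.69304354]
5.55 [ 0.56912718 -0.02801468  0.07874519] [-2.36151759  2.02577892 -0.02951728] [-3.16060187  0.54317879  5.37911551]
[-3.93289613 -0.22662652  5.8082741 ]
```

View pics/m4.png

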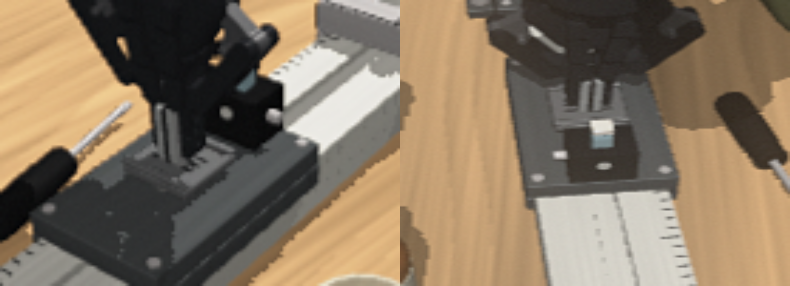

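```bash
python3 -m crank '[{"tx":0,"ty":0,"tz":-1.5,"turn":0,"fingers":1},{"tx":0,"ty":0,"tz":-0.5,"turn":0,"fingers":1}]'
```

```text
t: 5.8
eef_pos: [0.5692, -0.0285, 0.078]
orientation: [-2.362, 2.026, -0.031]
force: [-3.4, 0.2, 5.8]
finger_gap: -0.0002
```

```bash
python3 -m crank '[{"tx":-0.3,"ty":2,"tz":-0.5,"turn":0,"fingers":1},{"tx":-0.4,"ty":3,"tz":-0.5,"turn":0,"fingers":1},{"tx":-0.4,"ty":3,"tz":-0.5,"turn":0,"fingers":1}]'; python3 - <<'E'
from h import *
snap('side','d5');print(arm.get_state()['force'])
im=cv2.imread('pics/d5.png')[150:360,230:400]
cv2.imwrite('pics/m5.png',cv2.resize(im,None,fx=2.8,fy=2.8))
E
```

```text
t: 6.1
eef_pos: [0.5683, -0.0221, 0.0786]
orientation: [-2.362, 2.028, -0.035]
force: [-3.3, -1.9, 6.0]
finger_gap: 0.0003
6.1 [ 0.56831522 -0.02208936  0.0785604 ] [-2.36210985  2.02755335 -0.03538169] [-3.33178063 -1.92250013  5.99389999]
[-3.35340909  0.38683457  5.14485331]
```

View pics/m5.png

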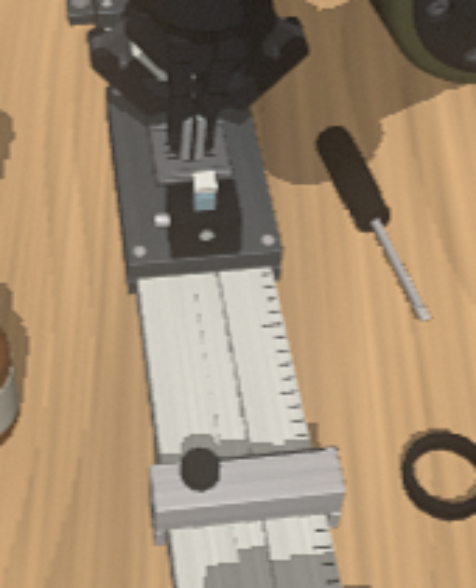

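```bash
cat >> h.py <<'E'
def moved(a,b,S=None):
    # displacement of carriage front (screws patch rows) in side pics, mm along rail
    A=cv2.imread(f'pics/{a}.png');B=cv2.imread(f'pics/{b}.png');P=np.load(f'pics/{a}_P.npy')
    out=[]
    for (x0,y0,x1,y1) in [(275,222,335,250),(270,228,300,250),(300,228,335,250)]:
        T=cv2.resize(A[y0:y1,x0:x1],None,fx=4,fy=4,interpolation=2);W=cv2.resize(B[y0-10:y1+150,x0-10:x1+40],None,fx=4,fy=4,interpolation=2)
        r=cv2.matchTemplate(W,T,cv2.TM_CCOEFF_NORMED);_,m,_,l=cv2.minMaxLoc(r)
        d=np.array(l)/4-10; c=np.array([(x0+x1)/2,(y0+y1)/2])
        p=onz(P,c,.066);q=onz(P,c+d,.066);out.append((round(m,2),d,((q-p)*1000).round(1)))
    return out
E
python3 - <<'E'
from h import *
for r in moved('d4','d5'):print(r)
E
```

```text
(0.98, array([0.5 , 2.75]), array([-0.8,  5.7]))
(0.99, array([0.25, 2.75]), array([-0.6,  5.7]))
(0.97, array([0.5 , 2.75]), array([-0.7,  5.7]))
```

The carriage follows: 5.7 mm measured against about 6 mm of finger travel, with the brake free. I'll carry on in gentle steps.

```bash
python3 -m crank '[{"tx":-0.4,"ty":4,"tz":-0.7,"turn":0,"fingers":1},{"tx":-0.6,"ty":5,"tz":-0.7,"turn":0,"fingers":1},{"tx":-0.8,"ty":6,"tz":-0.7,"turn":0,"fingers":1},{"tx":-0.8,"ty":6,"tz":-0.7,"turn":0,"fingers":1},{"tx":-0.8,"ty":6,"tz":-0.7,"turn":0,"fingers":1}]'
```

```text
t: 6.65
eef_pos: [0.5648, 0.0028, 0.0782]
orientation: [-2.363, 2.031, -0.041]
force: [-2.6, -1.3, 5.3]
finger_gap: -0.0002
```

```bash
python3 -m crank '[{"tx":-0.9,"ty":6,"tz":-0.7,"turn":0,"fingers":1},{"tx":-0.9,"ty":6,"tz":-0.8,"turn":0,"fingers":1},{"tx":-0.9,"ty":6,"tz":-0.8,"turn":0,"fingers":1},{"tx":-0.9,"ty":6,"tz":-0.8,"turn":0,"fingers":1},{"tx":-0.9,"ty":6,"tz":-0.8,"turn":0,"fingers":1}]'
```

```text
t: 7.15
eef_pos: [0.5607, 0.0314, 0.0778]
orientation: [-2.364, 2.033, -0.049]
force: [-3.9, -0.6, 5.2]
finger_gap: 0.0002
```

```bash
python3 -m crank '[{"tx":-0.9,"ty":6,"tz":-0.8,"turn":0,"fingers":1},{"tx":-0.9,"ty":6,"tz":-0.8,"turn":0,"fingers":1},{"tx":-0.9,"ty":6,"tz":-0.8,"turn":0,"fingers":1},{"tx":-0.9,"ty":6,"tz":-0.8,"turn":0,"fingers":1},{"tx":-0.9,"ty":6,"tz":-0.8,"turn":0,"fingers":1}]'; python3 - <<'E'
from h import *
snap('side','d6',('carriage_front','stop_face'));print(arm.get_state()['force'])
im=cv2.imread('pics/d6.png')[150:360,230:400]
cv2.imwrite('pics/m6.png',cv2.resize(im,None,fx=2.8,fy=2.8))
for r in moved('d4','d6'):print(r)
E
```

```text
t: 7.65
eef_pos: [0.5567, 0.0603, 0.0773]
orientation: [-2.364, 2.034, -0.056]
force: [-3.3, -1.2, 5.9]
finger_gap: 0.0
carriage_front [([0.5478, 0.1327, 0.0578], 0.62)]
stop_face [([0.5412, 0.186, 0.0583], 0.75)]
7.65 [0.55669663 0.06033792 0.07731833] [-2.3639979   2.03391221 -0.05596376] [-3.34741878 -1.21020815  5.8876983 ]
[-3.21159261 -0.05071465  5.28721109]
(0.91, array([ 8.75, 45.75]), array([-13.1,  88.1]))
(0.98, array([ 5.75, 46.  ]), array([-11.2,  87.6]))
(0.95, array([10. , 45.5]), array([-13.3,  86.6]))
```

View pics/m6.png

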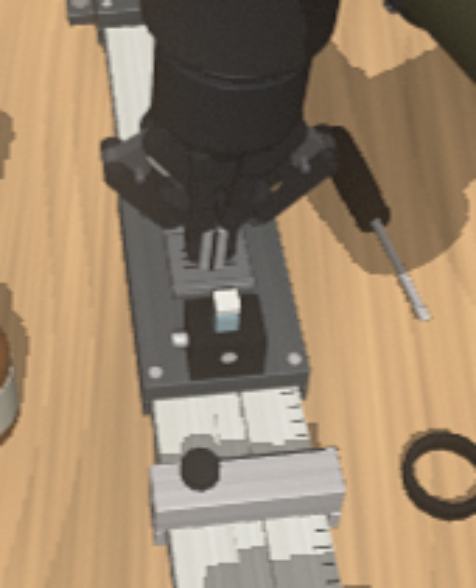

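The side view shows the carriage about 88 mm along. Its front edge is at (225,385) in the crop and the stop's near edge at (240,455), so about 53 mm is left.

```bash
python3 -m crank '[{"tx":-0.9,"ty":6,"tz":-0.6,"turn":0,"fingers":1},{"tx":-0.9,"ty":6,"tz":-0.6,"turn":0,"fingers":1},{"tx":-0.9,"ty":6,"tz":-0.6,"turn":0,"fingers":1},{"tx":-0.9,"ty":6,"tz":-0.6,"turn":0,"fingers":1},{"tx":-0.7,"ty":4,"tz":-0.6,"turn":0,"fingers":1}]'; python3 - <<'E'
from h import *
snap('side','d7',('carriage_front','stop_face'));print(arm.get_state()['force'])
im=cv2.imread('pics/d7.png')[250:350,260:380]
cv2.imwrite('pics/m7.png',cv2.resize(im,None,fx=5,fy=5,interpolation=2))
for r in moved('d4','d7'):print(r)
E
```

```text
t: 8.3
eef_pos: [0.553, 0.0876, 0.0777]
orientation: [-2.364, 2.034, -0.062]
force: [-2.3, -1.0, 5.6]
finger_gap: -0.0003
carriage_front []
stop_face [([0.5418, 0.185, 0.0592], 0.86)]
8.3 [0.55297746 0.0875788  0.07774339] [-2.36390477  2.03412983 -0.06170632] [-2.28583559 -0.9840962   5.58213386]
[-3.98312417  0.10083175  5.32193789]
(0.74, array([10. , 61.5]), array([-14.5, 115.2]))
(0.85, array([ 29.25, 127.5 ]), array([-44.6, 211.6]))
(0.83, array([13.5, 61. ]), array([-17.5, 113. ]))
```

View pics/m7.png

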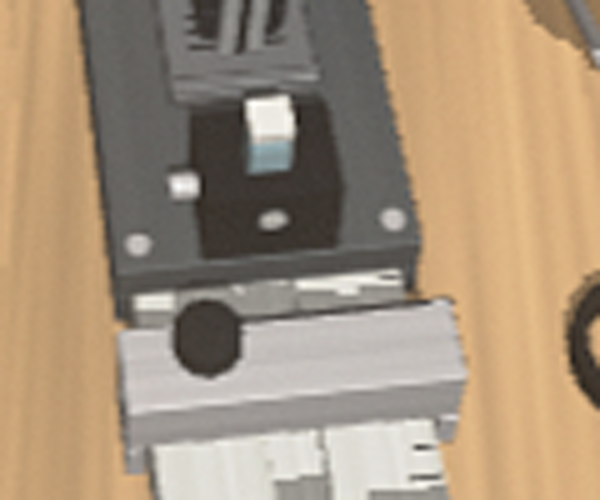

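```bash
python3 - <<'E'
from h import *
D=np.load('pics/d7_P.npy');S=np.load('pics/s2_P.npy')
X=tri([D,S],[(350,310.6),(310.6,171.5)]);print(X,proj(D,X),proj(S,X))
print(onz(D,(343,298),.066),onz(D,(283,306),.066))
X2=tri([D,S],[(284.5,316.5),(358.5,181)]);print('far',X2,proj(D,X2),proj(S,X2))
E
```

```text
[0.49051707 0.17504008 0.0693475 ] [349.86483482 310.69176344] [310.46720291 171.43423406]
[0.49867078 0.15259143] [0.58661118 0.16847849]
far [0.58782281 0.19433564 0.07848634] [281.52970188 317.96959342] [355.60500646 179.91575059]
```

Stop corners and carriage front corners put the gap at about 24 mm. I'll take another 14 mm or so, then creep.

```bash
python3 -m crank '[{"tx":-0.4,"ty":3,"tz":-0.5,"turn":0,"fingers":1},{"tx":-0.5,"ty":4,"tz":-0.6,"turn":0,"fingers":1},{"tx":-0.5,"ty":4,"tz":-0.6,"turn":0,"fingers":1},{"tx":-0.4,"ty":3,"tz":-0.5,"turn":0,"fingers":1},{"tx":-0.2,"ty":1,"tz":-0.2,"turn":0,"fingers":1}]'; python3 - <<'E'
from h import *
snap('side','d8')
im=cv2.imread('pics/d8.png')[250:350,260:380]
cv2.imwrite('pics/m8.png',cv2.resize(im,None,fx=5,fy=5,interpolation=2))
E
```

```text
t: 8.95
eef_pos: [0.551, 0.1016, 0.0782]
orientation: [-2.365, 2.035, -0.065]
force: [-3.7, -0.8, 5.8]
finger_gap: -0.0001
8.95 [0.55098446 0.10162909 0.07819919] [-2.36465755  2.03476046 -0.06533299] [-3.66608363 -0.78495321  5.77991954]
```

View pics/m8.png

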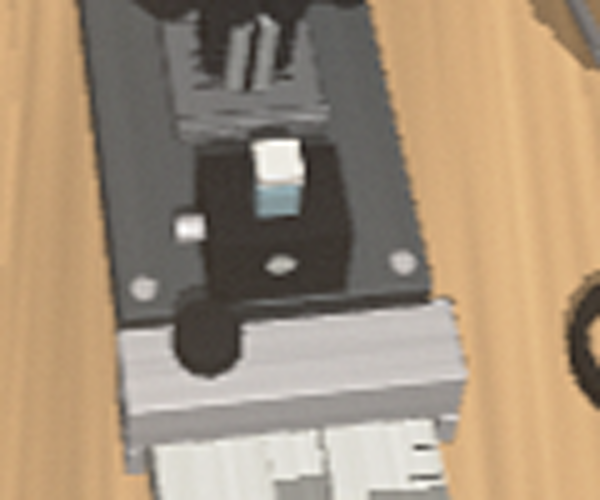

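The stop's top edge now nearly hides the front face, with roughly 10 mm left. I'll creep and watch the y force.

```bash
python3 -m crank '[{"tx":-0.3,"ty":2,"tz":-0.5,"turn":0,"fingers":1},{"tx":-0.3,"ty":2,"tz":-0.5,"turn":0,"fingers":1},{"tx":-0.3,"ty":2,"tz":-0.5,"turn":0,"fingers":1}]'
```

```text
t: 9.3
eef_pos: [0.5502, 0.1069, 0.0786]
orientation: [-2.365, 2.035, -0.068]
force: [-3.8, -2.1, 4.9]
finger_gap: -0.0002
```

```bash
python3 -m crank '[{"tx":-0.2,"ty":1.5,"tz":-0.5,"turn":0,"fingers":1},{"tx":-0.2,"ty":1.5,"tz":-0.5,"turn":0,"fingers":1}]'
```

```text
t: 9.5
eef_pos: [0.5501, 0.1093, 0.0789]
orientation: [-2.365, 2.035, -0.07]
force: [-1.5, -2.9, 5.3]
finger_gap: -0.0002
```

```bash
python3 -m crank '[{"tx":-0.2,"ty":1.5,"tz":-0.4,"turn":0,"fingers":1}]'
```

```text
t: 9.6
eef_pos: [0.5503, 0.1101, 0.0793]
orientation: [-2.365, 2.036, -0.073]
force: [-1.4, -3.2, 5.4]
finger_gap: 0.0001
```

```bash
python3 -m crank '[{"tx":-0.2,"ty":0.5,"tz":-1.5,"turn":0,"fingers":1}]'; python3 - <<'E'
from h import *
snap('side','d9')
im=cv2.imread('pics/d9.png')[250:350,260:380]
cv2.imwrite('pics/m9.png',cv2.resize(im,None,fx=5,fy=5,interpolation=2))
def best(a,b,box):
    A=cv2.imread(f'pics/{a}.png');B=cv2.imread(f'pics/{b}.png');x0,y0,x1,y1=box
    T=cv2.resize(A[y0:y1,x0:x1],None,fx=4,fy=4,interpolation=2);W=cv2.resize(B[y0-5:y1+15,x0-10:x1+10],None,fx=4,fy=4,interpolation=2)
    _,m,_,l=cv2.minMaxLoc(cv2.matchTemplate(W,T,cv2.TM_CCOEFF_NORMED)); return m,np.array(l)/4-[10,5]
P=np.load('pics/d9_P.npy')
m,d=best('d8','d9',(292,278,332,308)); c=np.array([312,300])
print(m,d,onz(P,c+d,.08)-onz(P,c,.08)); print(arm.get_state()['force'])
E
```

```text
t: 9.7
eef_pos: [0.5505, 0.1102, 0.0786]
orientation: [-2.365, 2.035, -0.075]
force: [-2.8, -1.2, 5.5]
finger_gap: 0.0002
9.7 [0.55047121 0.11022979 0.07863136] [-2.36499361  2.03546269 -0.07511549] [-2.79612554 -1.22797979  5.46962735]
0.9809255599975586 [0.75 4.75] [-0.00097     0.00762883]
[-2.20608134 -1.88448204  5.23560408]
```

View pics/m9.png

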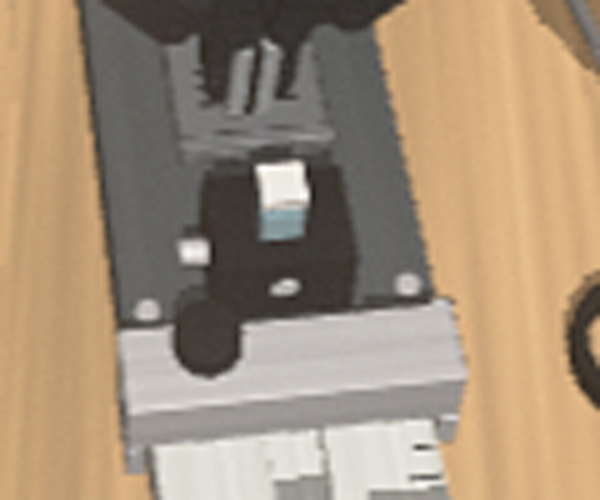

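```bash
python3 -m crank '[{"tx":-0.3,"ty":2,"tz":-1.2,"turn":0,"fingers":1},{"tx":-0.3,"ty":2,"tz":-0.8,"turn":0,"fingers":1}]'; python3 - <<'E'
from h import *
snap('side','d10'); print(arm.get_state()['force'])
def best(a,b,box):
    A=cv2.imread(f'pics/{a}.png');B=cv2.imread(f'pics/{b}.png');x0,y0,x1,y1=box
    T=cv2.resize(A[y0:y1,x0:x1],None,fx=4,fy=4,interpolation=2);W=cv2.resize(B[y0-5:y1+15,x0-10:x1+10],None,fx=4,fy=4,interpolation=2)
    _,m,_,l=cv2.minMaxLoc(cv2.matchTemplate(W,T,cv2.TM_CCOEFF_NORMED)); return m,np.array(l)/4-[10,5]
P=np.load('pics/d9_P.npy')
m,d=best('d9','d10',(292,282,332,310)); c=np.array([312,300])
print(m,d,onz(P,c+d,.08)-onz(P,c,.08)); print(arm.get_state()['force'])
E
```

```text
t: 9.95
eef_pos: [0.5511, 0.1127, 0.0783]
orientation: [-2.364, 2.036, -0.081]
force: [-0.7, -3.7, 4.9]
finger_gap: 0.0001
9.95 [0.55105505 0.11271774 0.07834602] [-2.36422731  2.03594464 -0.0811678 ] [-0.72258812 -3.73610017  4.93674485]
[-1.40355637 -3.65807133  5.10610154]
0.998923122882843 [0. 0.] [0. 0.]
[-1.40355637 -3.65807133  5.10610154]
```

The finger moved 2.5 mm but the carriage did not, with the y force rising to 3.7 N, so it appears to be at the stop. I'll check in the scene view.

```bash
python3 - <<'E'
from h import *
snap('scene','s10',('carriage_front','stop_face'))
im=cv2.imread('pics/s10.png')[140:240,260:400]
cv2.imwrite('pics/m10.png',cv2.resize(im,None,fx=5.5,fy=5.5,interpolation=2))
E
```

```text
carriage_front [([0.5415, 0.1833, 0.0606], 0.88)]
stop_face [([0.5371, 0.1809, 0.0574], 0.74)]
10.0 [0.55108533 0.11288163 0.0783889 ] [-2.36425883  2.03573357 -0.08129502] [-1.40355637 -3.65807133  5.10610154]
```

View pics/m10.png

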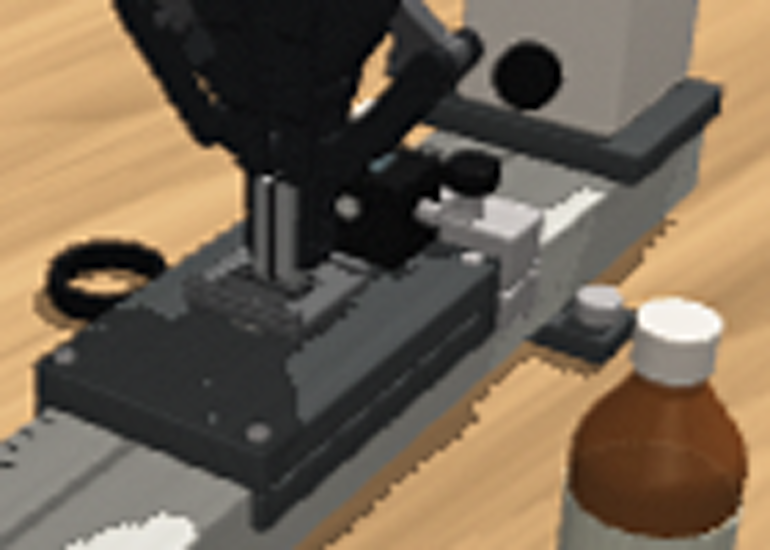

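The carriage's front corner meets the stop block at about (497,270) with no visible gap, and the finger is inside the pad's front ridge. I'll raise it slowly with a slight forward bias.

```bash
python3 -m crank '[{"tx":-0.1,"ty":0.4,"tz":1.5,"turn":0,"fingers":1},{"tx":0,"ty":0.2,"tz":2,"turn":0,"fingers":1},{"tx":0,"ty":0,"tz":2,"turn":0,"fingers":1},{"tx":0,"ty":0,"tz":2,"turn":0,"fingers":1}]'
```

```text
t: 10.55
eef_pos: [0.5512, 0.1134, 0.086]
orientation: [-2.363, 2.036, -0.081]
force: [-0.9, 0.9, -0.5]
finger_gap: 0.0001
```

```bash
python3 -m crank '[{"tx":0,"ty":-1,"tz":3,"turn":0,"fingers":1},{"tx":0,"ty":-1,"tz":4,"turn":0,"fingers":1},{"tx":0,"ty":0,"tz":10,"turn":0,"fingers":1},{"tx":0,"ty":0,"tz":25,"turn":0,"fingers":1},{"tx":0,"ty":0,"tz":40,"turn":0,"fingers":1}]'
```

```text
t: 11.05
eef_pos: [0.5479, 0.1105, 0.1644]
orientation: [-2.371, 2.042, -0.072]
force: [1.1, 0.7, 0.8]
finger_gap: 0.0001
```

```bash
python3 -m crank '[{"tx":0,"ty":0,"tz":40,"turn":0,"fingers":1},{"tx":-40,"ty":-10,"tz":20,"turn":0,"fingers":1},{"tx":-45,"ty":0,"tz":0,"turn":0,"fingers":1},{"tx":-45,"ty":0,"tz":0,"turn":0,"fingers":1},{"tx":0,"ty":0,"tz":0,"turn":0,"fingers":1}]'; python3 - <<'E'
from h import *
for n in ('scene','side'):
  snap(n,n+'11',('carriage_front','stop_face','cell_pad_top','lens_pad_top','cuvette','cell_seat'))
im=cv2.imread('pics/scene11.png')[140:240,240:380];im2=cv2.imread('pics/side11.png')[230:350,250:380]
cv2.imwrite('pics/m11.png',np.hstack([cv2.resize(im,(430,307),interpolation=2),cv2.resize(im2,(333,307),interpolation=2)]))
E
```

```text
t: 11.55
eef_pos: [0.4166, 0.0996, 0.2358]
orientation: [-2.361, 2.039, -0.079]
force: [0.5, -0.4, 0.9]
finger_gap: -0.0001
carriage_front [([0.541, 0.1805, 0.06], 0.78), ([0.5398, 0.1821, 0.0554], 0.73)]
stop_face [([0.5374, 0.1798, 0.0557], 0.73), ([0.5389, 0.16, 0.0711], 0.65)]
cell_pad_top [([0.5477, 0.1056, 0.085], 0.65), ([0.7215, -0.0517, 0.0016], 0.19)]
lens_pad_top [([0.5989, -0.2219, 0.0872], 0.57), ([0.5429, 0.1807, 0.0616], 0.38)]
cuvette [([0.5373, 0.1595, 0.072], 0.46)]
cell_seat [([0.5444, 0.1641, 0.0675], 0.8), ([0.5629, 0.0024, -0.0043], 0.24)]
11.55 [0.41664462 0.09956877 0.23578646] [-2.3607687   2.03880986 -0.0785861 ] [ 0.46095632 -0.36169052  0.89009041]
carriage_front [([0.5405, 0.1821, 0.0584], 0.67), ([0.7214, -0.0506, 0.0052], 0.57)]
stop_face [([0.4483, -0.0214, 0.0033], 0.61), ([0.5367, 0.1848, 0.0567], 0.58)]
cell_pad_top [([0.5514, 0.1089, 0.0848], 0.7)]
lens_pad_top [([0.595, -0.2254, 0.0843], 0.74)]
cuvette [([0.5437, 0.1641, 0.0712], 0.51)]
cell_seat [([0.5405, 0.1683, 0.072], 0.89)]
11.9 [0.41948624 0.0997508  0.23136287] [-2.36611961  2.04891761 -0.07649025] [-0.54682191  0.38796502 -0.34677249]
```

View pics/m11.png

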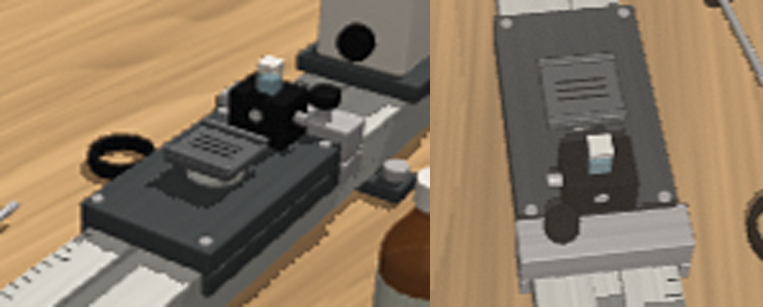

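View pics/side11.png

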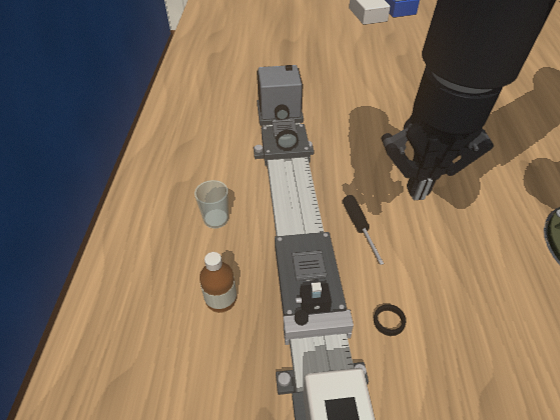

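The pad is up (it shows its gap and shadow), the cuvette is upright, the front is against the stop, and the arm is clear. One last check that the carriage kept its place.

```bash
python3 - <<'E'
from h import *
def best(a,b,box):
    A=cv2.imread(f'pics/{a}.png');B=cv2.imread(f'pics/{b}.png');x0,y0,x1,y1=box
    T=cv2.resize(A[y0:y1,x0:x1],None,fx=4,fy=4,interpolation=2);W=cv2.resize(B[y0-8:y1+8,x0-8:x1+8],None,fx=4,fy=4,interpolation=2)
    _,m,_,l=cv2.minMaxLoc(cv2.matchTemplate(W,T,cv2.TM_CCOEFF_NORMED)); return m,np.array(l)/4-8
print(best('d10','side11',(296,285,332,311)),best('s10','scene11',(318,182,352,215)))
P=np.load('pics/side11_P.npy')
# side0 vs side11: bystanders + lens
for b in [(190,175,235,230),(195,250,240,312),(338,190,388,268),(368,298,410,340),(255,118,315,160)]: print(best('side0','side11',b))
im=cv2.imread('pics/scene11.png')[165:215,295:345];cv2.imwrite('pics/m12.png',cv2.resize(im,(600,600),interpolation=2))
E
```

```text
(0.9982925057411194, array([0., 0.])) (0.8904392719268799, array([0., 0.]))
(0.997201681137085, array([0., 0.]))
(0.9989917278289795, array([0., 0.]))
(0.8635732531547546, array([0., 0.]))
(0.9993085861206055, array([0., 0.]))
(0.9975645542144775, array([0., 0.]))
```

View pics/m12.png

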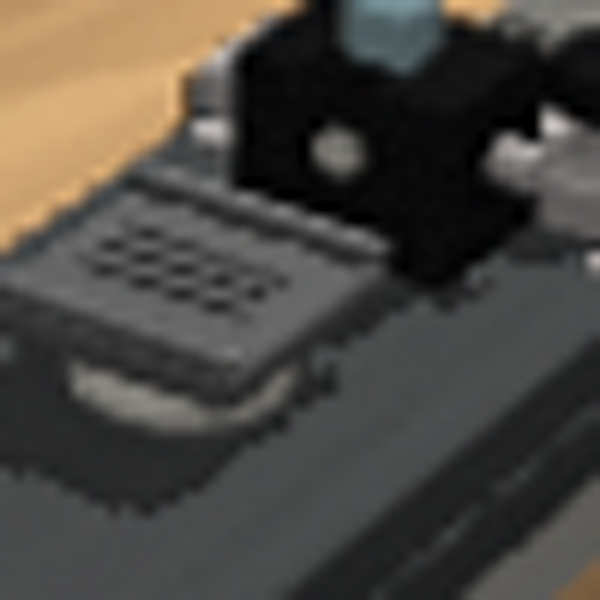

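```bash
python3 -c "
from cell import arm
print(arm.close_job())"
```

```text
the job is handed in; nothing more can be done
None
```

I pressed the sample carriage's pad about 5–6 mm down and slid the carriage about 139 mm along the rail. I stopped when its front end met the stop, let the pad come up, and drew the arm well clear. I handed the job in at about 12 s; no verdict is reported.

**Last checks**
- **At the stop:** the carriage stopped moving while the finger was pushed on by about 2.5 mm. The push along the rail stayed at about 3.7 N. No gap shows in the scene view, and carriage_front and stop_face agree to about 4 mm. That agreement is only as good as the vision, so the push test is the stronger evidence.
- **Brake on:** the pad stands clear of the saddle, read at about 85 mm above the bench. The carriage did not shift in the images when I let the pad up.
- **Cuvette:** it stands upright in its holder in the last pictures.
- **Everything else:** the lens carriage, bottle, beaker and ring show no shift. The screwdriver also showed none, but its match was poorer (0.86), probably because the arm's shadow fell across it.

**Disagreements**
- The travel came out at about 139 mm, against about 144 mm from the first landmark estimates; this is within their error.
- The tool tilted by about 3° during the push, with no visible effect.

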